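Unbolt the stock bay and push its gate open

TASK

Open the stock bay on the bench: hold the sprung safety catch down with one fingertip while the other fingertip pushes the bolt all the way back, away from the gate. Let the catch spring up again so that it keeps the bolt back, then push the gate open with a fingertip, away from the robot, to well past halfway, and leave it there. Leave the loose things round the bay where they are.

Things in the scene. Friction and masses are not known exactly. Their poses are not given: they have to be found in the camera images.
- bay: Stock bay fixed to the bench: plywood base (x -50..190, y -190..190 mm in its frame, 12 thick), grey lock housing at left (x -30..90, y 20..170, top z 79 mm), dark steel gate at right with hinge post at y -176 (122 high). Origin on the bench top below the bolt's line; x into the bay (away from the robot), y left along the bolt from gate to housing, z up; yaw up to 0.4 rad either way.
- bolt (a joint): Steel sliding bolt, m: 0 = shot into the gate's keeper; slides along the bay's +y; 0.041 = fully back (end stop). Friction about 1.5 N, no spring. With the catch up, a tooth stops it after about 3 mm; the tooth can rise again behind the bolt's peg, and keep it back, only when the bolt is back by at least about 0.037.
- bolt_tab (a point): Top centre of the bolt's upright tab (moves with it), 130 mm above the bench, at bay x 0, y 50 mm when shot. Tab: plate 26 mm wide (bay x), 10 mm thick (bay y), standing 38 mm above the bolt's rod (top of rod 92, of its guide staples 95 mm above the bench). Push it on its gate-side (-y) face.
- catch (a joint): The spring safety catch, m: 0 = up, 0.010 = pressed right down (end stop). Needs about 2 N to start, 6 N at the bottom; springs up when let go. The bolt is free when it is pressed more than about 0.006.
- catch_top (a point): Top centre of the catch (moves with it): ribbed steel press bar 24 mm wide (bay x), 100 mm long (bay y), parallel to the bolt, its middle line 56 mm further into the bay (+x) than the bolt's; centre at bay y 65 mm, so it lies beside the tab through its whole travel. Top 112 mm above the bench when up, 102 when down. A fingertip may press it anywhere and slide along it.
- gate (a joint): Gate, rad: 0 = shut, grows as its free (+y) end swings into the bay (+x), clockwise from above, up to 1.5. The bolt holds it until that is back by about 0.032; then it turns with light friction (about 0.04 N m) and stays where it is left.
- gate_front (a point): Point on the gate's front (-x) face, 100 mm from its hinge line and 100 mm above the bench (moves with it), where it can be pushed. Gate 12 mm thick, 162 mm long; from 10 to 120 mm from the hinge it spans 42 to 115 mm above the bench, its free end is lower (95 mm) and carries the keeper. A moulding corner lies under its swing, top 34 mm above the bench.
- gate_hinge (a point): Point on the gate's vertical hinge line, 100 mm above the bench, at x 0, y -165 mm of the bay.
- staple_box: Bystander: small loose carton 50 x 50 x 85 mm, upright on the bay's base behind the lock housing; origin at the centre of its underside.
- jar: Bystander: loose small glass jar, 41 mm across, 82 mm high, on the bench before the housing; origin at the centre of its underside.
- tape_measure: Bystander: loose yellow pocket tape measure 30 x 70 x 54 mm on the bench before the housing; origin at the centre of its underside.
- clamp: Bystander: loose spring clamp 70 x 120 x 24 mm on the bench to the right; origin at the centre of its underside.
- eraser: Bystander: loose green eraser 36 x 62 x 14 mm on the bench to the left; origin at the centre of its underside.
- masking_roll: Bystander: loose roll of masking tape, 94 mm across, 25 mm high, on the bench to the right; origin at the centre of its underside.

How it is judged:
On the way, in this order (a step that is already met when the one before it is completed fails the run):
1. with the catch held down the bolt is being slid back (value of joint catch above 0.005 m and value of joint bolt above 0.012 m), for 0.05 s.
2. the bolt is fully back and the catch has sprung up and keeps it there (value of joint bolt above 0.035 m and value of joint catch below 0.0025 m), for 0.1 s.
At the end, for the whole second after the job is handed in: The bolt is back by more than 35 mm of its 41, the catch is up (pressed less than 2.5 mm), the gate stands still, open by more than 0.8 rad of its 1.5, and none of the six loose things has been moved by 30 mm (all of step 2 and value of joint gate above 0.8 rad and velocity of joint gate between -0.05 and 0.05 rad/s and distance of each of staple_box, jar, tape_measure, clamp, eraser, masking_roll from where it was at the start of the episode below 0.03 m); the robot touches nothing.
It fails at once if a loose bystander is lifted, carried or pushed 30 mm or more from its place (distance of any of staple_box, jar, tape_measure, clamp, eraser, masking_roll from where it was at the start of the episode above 0.03 m).
It also fails if it takes over 51 s, if anything falls off the work surface, if the arm or the gripper's body presses on something with over 40 N, if the wrist force passes 120 N, or if a joint passes its speed limit or range.

ROBOT

A 6-joint arm with a two-finger parallel gripper is mounted at the origin on a cart in front of the work surface, level with it; the furniture and walls round the work are solid. World frame = base frame: x ahead of the robot, y to its left, z up, the work surface at z = 0. Lengths are in m, angles in rad, forces in N, time in s.
With the tool pointing down it reaches from about 0.25 to 0.725 m from the base axis. Payload 4 kg.
Tool frame: the origin (TCP) lies midway between the tips of the shut fingers; the grasp point (between the pads) lies 19 mm behind it; z points along the fingers, y is the line along which they close (so a half turn about z gives the same grasp; the last joint's range is limited). The gripper opens to 85 mm and grips with 20 to 120 N. Pads are 22 mm wide; open, the fingers measure 114 mm over their backs; the gripper's body (76 mm by 85 mm) begins 54 mm behind the grasp point. The pads swing forward as they close: fully open they stand 13 mm farther back than shut.
Start: joints at [-1.289, 0.241, 0.005, 1.335, 0, 1.571], TCP at [0.139, -0.48, 0.231] pointing down, gripper open.
Joint ranges: [-2.72, 2.72], [-1.05, 1.87], [-1.09, 1.28], [-1.99, 2.15], [-1.42, 1.44], [-3.14, 3.14]. Speed limits (rad/s): [2.79, 2.79, 3.14, 3.14, 3.14, 3.14].

INTERFACE

Orientations are given as a unit quaternion [x, y, z, w].
In Python, from workcell import status, camera, get_calibration, ticket gives the robot as it stands.
- The arm moves only by the shell command python3 -m creep 'ROWS' [OPENING]. ROWS is JSON, a list of rows, each a list of 6 numbers: the shift along the world's x, y, z in cm, then the turn, a rotation vector about the world's x, y, z in degrees. A call has 1 to 8 rows; each row shifts and turns the commanded pose from where the row before left it; what a row does not reach is not made up. A row lasts 1/10 s, in which the tool goes at most 50 mm and 8.59 degrees, less where a joint would pass 70% of its speed; a pose out of reach is approached as far as the arm can. A call is refused whole if a number of a shift passes 5 or a number of a turn 8.59, either way. A call with a gripper value outside its range is refused whole. OPENING is the opening, from -1 (shut) to 1 (fully open), so that 0 is half open, set as the call begins (- or left out, the last holds). The fingers move at their own pace and stop on an object; the grip force is fixed at half the most. Time passes only in rows, so rows that do not move let the fingers close. It gives the time, the measured TCP pose, the force, the opening and the grip force at its end, in the units of the state.
- status.get_obs(): the state, without advancing time (a new reading comes with each control period).
- camera(name): name is "scene" or "top"; returns the picture (480x640x3 uint8, red, green, blue); there is no depth.
- get_calibration(name): a dict with "fx", "fy", "cx", "cy" (pixels), "rvec" (rotation vector, rad) and "tvec" (3), from world to camera coordinates, as OpenCV has them. Camera axes: x right, y down, z forward; pixel columns grow to the right and rows downward; lengths in m; the calibration is good to about 2 mm. A picture is of the moment at which its call begins. get_calibration takes no time and is no camera call.
- ticket.job_done(): hands the job in; it is judged then, once.
The state is a dict: "clock": time; "joint_pos": joint angles; "joint_vel": joint speeds; "tau": joint torques, N m; "eef_pos": TCP position; "tool_rot": TCP orientation; "ft_force": force on the tool from outside, world axes, zero at the start; "ft_torque": the same for the moment, N m; "grip_width": finger opening in m; "grasp_force": force on a finger pad.
Only numpy, scipy, OpenCV 4.12 (cv2) and the standard library are available. Lean on these libraries where they do the work, as an engineer would, in place of code of your own. Each camera call takes 0.05 s, during which the arm holds its last target. There are 200 camera calls.

## Working session

There is one attempt and no reset: what is moved stays moved. The work goes in short steps, Python scripts to look and compute and a shell command to move; the robot and the scene stay as the last step left them, time stands still between calls to the robot, and variables do not carry over. Pictures are saved under pics/ and viewed, at most 10 in all, crops included, and the job is handed in when it is done.

```bash
mkdir -p pics; ls; python3 - <<'E'
from workcell import status, camera, get_calibration
import cv2
for n in("scene","top"):
    im=camera(n); cv2.imwrite(f"pics/{n}0.png",im[:,:,::-1]); print(get_calibration(n))
print(status.get_obs())
E
```

```text
pics
{'fx': 437.98502349108037, 'fy': 437.98502349108037, 'cx': 320.64625653027906, 'cy': 234.977701794965, 'rvec': array([ 0.83862258, -2.56281304,  1.02939327]), 'tvec': array([0.36407683, 0.30991913, 1.0107874 ])}
{'fx': 446.964657663346, 'fy': 446.964657663346, 'cx': 320.97134450651157, 'cy': 242.9305552173875, 'rvec': array([ 2.17969939, -2.13833681,  0.14159805]), 'tvec': array([-0.05675869,  0.52031693,  1.03873267])}
{'clock': 0.1, 'joint_pos': array([-1.28896984e+00,  2.41354397e-01,  3.86603725e-03,  1.33520007e+00,
       -5.96552321e-06,  1.57085588e+00]), 'joint_vel': array([ 0.00194773, -0.00148761,  0.00309036,  0.00094634,  0.00024519,
       -0.00114449]), 'tau': array([-1.81553169e-04, -3.73137867e+01,  2.53009701e+01,  1.08454633e-02,
        8.22517359e-05,  2.16032436e-05]), 'eef_pos': array([ 0.1388971 , -0.47973476,  0.23049631]), 'tool_rot': array([ 9.90091885e-01,  1.40417821e-01, -1.35851158e-04, -9.36248912e-04]), 'ft_force': array([-0.30424493, -0.38390573,  0.11393064]), 'ft_torque': array([-0.01097836, -0.09411899,  0.00536389]), 'grasp_force': 0.0, 'grip_width': 0.08548771149958273}
```

View pics/scene0.png

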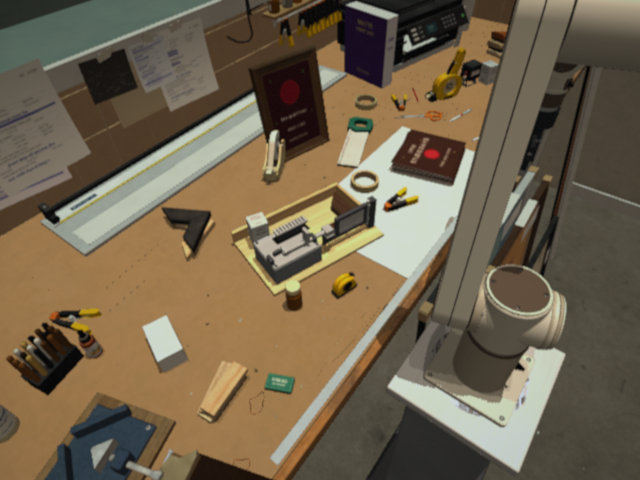

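View pics/top0.png

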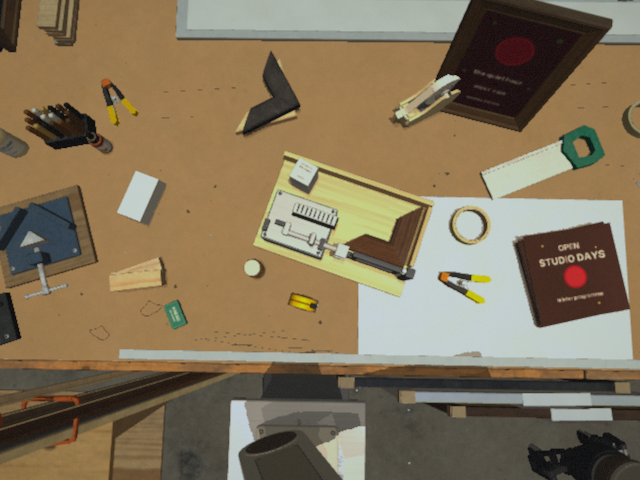

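The scene picture shows the bay around px (310,235). In the top picture its base corners are near (284,152), (433,200), (403,296) and (254,243), with the jar at (253,268) and the tape measure at (304,302). I'll enlarge both views.

```bash
python3 - <<'E'
import cv2
a=cv2.imread("pics/top0.png")[145:305,245:445]; cv2.imwrite("pics/t0c.png",cv2.resize(a,None,fx=4,fy=3.75,interpolation=cv2.INTER_CUBIC))
a=cv2.imread("pics/scene0.png")[180:300,228:388]; cv2.imwrite("pics/s0c.png",cv2.resize(a,None,fx=5,fy=5,interpolation=cv2.INTER_CUBIC))
E
```

```text
(no output)
```

View pics/t0c.png

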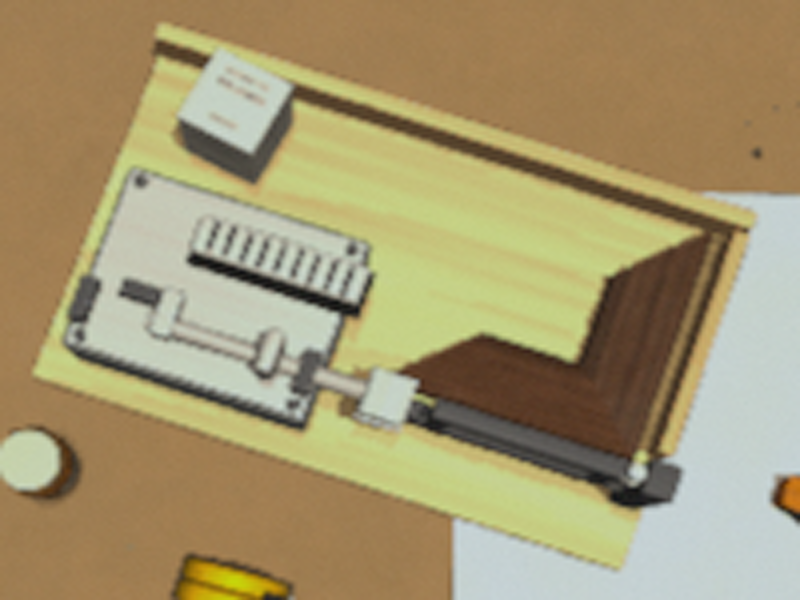

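View pics/s0c.png

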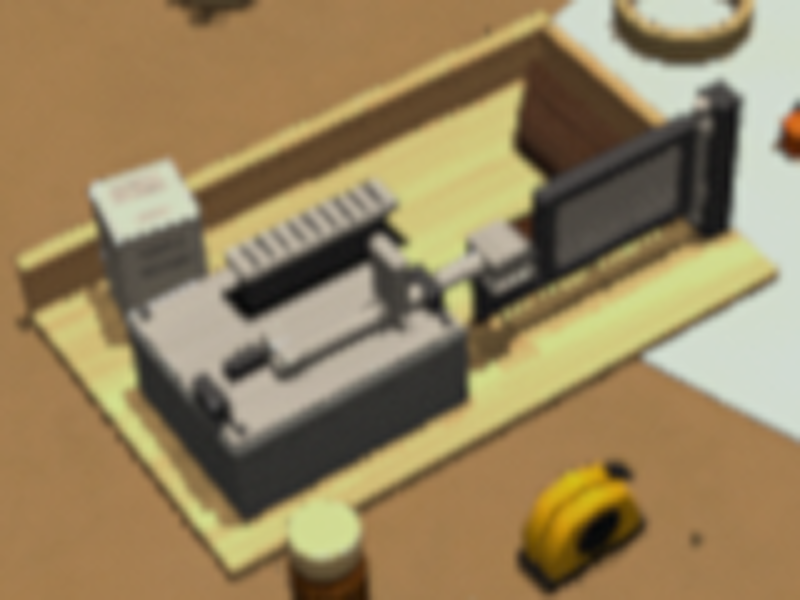

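The top crop shows base front corners near (35,376) and (620,570), with catch corners (205,218), (372,268), (358,310) and (190,252). The tab is edge-on near (268,352) and the keeper is at (388,398). The scene crop shows the catch ends at (235,265) and (385,190), the tab top running (375,240) to (408,268), and the post top at (718,92). I'll triangulate these.

```bash
cat >h.py <<'E'
import numpy as np,cv2
from workcell import get_calibration
def cal(n):
    c=get_calibration(n);K=np.array([[c['fx'],0,c['cx']],[0,c['fy'],c['cy']],[0,0,1]]);R=cv2.Rodrigues(c['rvec'])[0]
    return K,R,np.ravel(c['tvec'])
C={n:cal(n) for n in("top","scene")}
def plane(n,p,z):
    K,R,t=C[n];d=R.T@np.linalg.solve(K,[p[0],p[1],1]);o=-R.T@t;return o+d*(z-o[2])/d[2]
def tri(pt,ps):
    P=[K@np.c_[R,t] for K,R,t in(C["top"],C["scene"])]
    X=cv2.triangulatePoints(P[0],P[1],np.float64(pt).reshape(2,1),np.float64(ps).reshape(2,1)).ravel();return X[:3]/X[3]
def proj(n,X):
    K,R,t=C[n];q=K@(R@np.asarray(X)+t);return q[:2]/q[2]
T=lambda x,y:(245+x/4,145+y/3.75)
S=lambda x,y:(228+x/5,180+y/5)
E
python3 - <<'E'
from h import *
np.set_printoptions(precision=4,suppress=True)
print("cams",[-(R.T@t) for K,R,t in C.values()])
fl=plane("top",T(35,376),.012);fr=plane("top",T(620,570),.012)
sl=plane("scene",S(235,575),.012);sr=plane("scene",S(775,270),.012)
for a,b in((fl,fr),(sl,sr)):
    d=a-b;print(a,b,np.linalg.norm(d),"yaw",np.arctan2(-d[0],d[1]))
print("catch L,R", tri(T(197,235),S(232,270)),tri(T(365,288),S(388,193)))
print("tab",tri(T(268,340),S(390,252)))
print("post",tri(T(668,480),S(718,95)))
print("carton corner", [tri(T(*a),S(*b)) for a,b in(((220,47),(170,160)),((178,118),(92,188)),((258,160),(118,243)),((293,88),(200,210)))])
E
```

```text
cams [array([ 0.3871, -0.0422,  1.096 ]), array([-0.0115,  0.5924,  0.9483])]
[0.515 0.117 0.012] [ 0.3963 -0.2398  0.012 ] 0.3760730870332501 yaw -0.3210246488367334
[0.5133 0.1218 0.012 ] [ 0.3988 -0.2364  0.012 ] 0.3760080727063353 yaw -0.3095539901465091
catch L,R [0.5924 0.0162 0.1068] [ 0.5613 -0.0792  0.1073]
tab [ 0.5232 -0.0277  0.1259]
post [ 0.4499 -0.2461  0.117 ]
carton corner [array([ 0.6837, -0.0063,  0.1283]), array([0.6627, 0.0318, 0.1388]), array([ 0.669 , -0.0021,  0.064 ]), array([ 0.6904, -0.0421,  0.0536])]
```

```bash
cat >>h.py <<'E'
YAW=-0.315;O=np.array([.5034,-.0749])
ex=np.array([np.cos(YAW),np.sin(YAW)]);ey=np.array([-ex[1],ex[0]])
def bay(p): d=np.asarray(p)[:2]-O;return np.round([1e3*d@ex,1e3*d@ey],1)
def world(x,y): return O+ex*x/1e3+ey*y/1e3
def st():
    from workcell import status
    from scipy.spatial.transform import Rotation as Ro
    o=status.get_obs();y=Ro.from_quat(o['tool_rot']).as_matrix()
    print("t",o['clock'],"bay",bay(o['eef_pos']),"z",o['eef_pos'][2],"ty yaw-err deg",np.degrees(np.arctan2(y[1,1],y[0,1])-YAW),"tz",y[:,2].round(3),"F",o['ft_force'].round(2),"w",o['grip_width'],"q",o['joint_pos'].round(2))
E
python3 -m creep '[[2.8,3,0,0,0,4],[2.8,3,0,0,0,4],[2.8,3,0,0,0,4],[2.8,3,0,0,0,4],[2.8,3,0,0,0,4],[2.8,3,0,0,0,4],[2.8,3,0,0,0,4]]' 0
python3 -m creep '[[2.8,3,0,0,0,4],[2.8,3,0,0,0,4],[2.8,3,0,0,0,4],[2.8,3,0,0,0,4],[2.8,3,0,0,0,4],[2.8,3,0,0,0,4],[2.8,3,0,0,0,4],[0,0,0,0,0,0]]' 0
python3 -c "
from h import *
st();print(world(28,27))"
```

```text
clock: 0.8
eef_pos: [0.3357, -0.2688, 0.2311]
tool_rot: [0.926, 0.377, -0.0, -0.0]
ft_force: [1.3, -0.3, 0.1]
grip_width: 0.0424
grasp_force: 0.0
clock: 1.6
eef_pos: [0.5335, -0.0567, 0.2301]
tool_rot: [0.806, 0.591, 0.0, -0.001]
ft_force: [-0.3, -0.2, -0.1]
grip_width: 0.0427
grasp_force: 0.0
t 1.6 bay [23.  26.7] z 0.23011051922482173 ty yaw-err deg 0.5653307601167818 tz [ 0.     0.001 -1.   ] F [-0.32 -0.24 -0.07] w 0.042678532935726356 q [-0.11  0.31  0.1   1.36  0.    1.77]
[ 0.53838734 -0.05790336]
```

```bash
python3 -m creep '[[0.5,-0.1,-3,0,0,-0.5],[0,0,-3,0,0,0],[0,0,-3,0,0,0],[0,0,0,0,0,0]]' 0
python3 - <<'E'
from h import *
from workcell import camera
st()
a=camera("scene")[150:270,250:410,::-1];b=camera("top")[180:290,250:400,::-1]
cv2.imwrite("pics/c1.png",np.vstack([cv2.resize(a,(400,300),interpolation=2),cv2.resize(b,(400,293),interpolation=2)]))
E
```

```text
clock: 2.0
eef_pos: [0.5318, -0.0613, 0.1367]
tool_rot: [0.811, 0.585, -0.004, -0.003]
ft_force: [-1.5, 0.3, -0.6]
grip_width: 0.0426
grasp_force: 0.0
t 2.0 bay [22.8 21.8] z 0.1366617156653088 ty yaw-err deg -0.3507328037252207 tz [-0.011  0.001 -1.   ] F [-1.51  0.33 -0.64] w 0.04262262461358667 q [-0.11  0.38 -0.06  1.15 -0.    1.78]
```

View pics/c1.png

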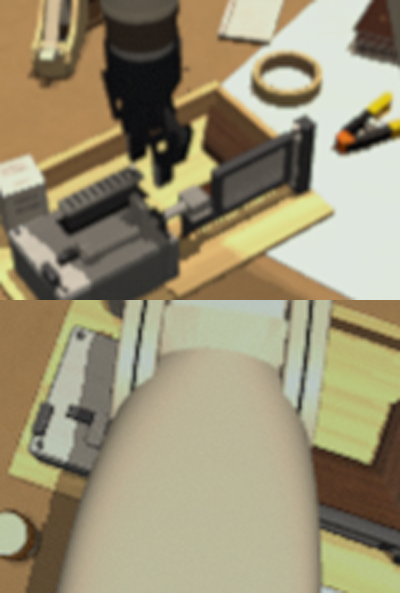

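The scene half shows both fingertips above the lock at crop (138,155) and (162,185), just gate-side of the tab at about (140,202). The arm blocks the top half. The arm was still settling, so I'll correct the position.

```bash
python3 -m creep '[[0.3,0.3,0,0,0,0],[0,0,0,0,0,0],[0,0,0,0,0,0]]' 0
python3 -c "
from h import *
st()
for p in((-1,34),(56,34)): print(proj('scene',[*world(*p),.142]))"
```

```text
clock: 2.4
eef_pos: [0.5401, -0.0583, 0.1428]
tool_rot: [0.811, 0.585, 0.001, 0.001]
ft_force: [-0.8, -0.8, -0.5]
grip_width: 0.0424
grasp_force: 0.0
t 2.4 bay [29.7 27.1] z 0.14280186746917406 ty yaw-err deg -0.3002162295883736 tz [ 0.003 -0.    -1.   ] F [-0.78 -0.76 -0.48] w 0.042371676222448515 q [-0.11  0.38 -0.04  1.15 -0.    1.78]
[311.25277007 224.39097328]
[299.35638108 212.5081117 ]
```

```bash
python3 -m creep '[[-0.15,0.05,-1,0,0,0],[0,0,-1,0,0,0],[0,0,-0.8,0,0,0],[0,0,0,0,0,0],[0,0,0,0,0,0]]' 0
python3 -c "
from h import *
st()"
python3 -m creep '[[0,0,-0.4,0,0,0],[0,0,0,0,0,0],[0,0,0,0,0,0]]' 0
python3 -m creep '[[0,0,-0.4,0,0,0],[0,0,0,0,0,0],[0,0,0,0,0,0]]' 0
python3 -c "
from h import *
st()"
```

```text
clock: 2.9
eef_pos: [0.5371, -0.0577, 0.1127]
tool_rot: [0.811, 0.585, -0.0, -0.0]
ft_force: [0.6, 0.2, 0.6]
grip_width: 0.0428
grasp_force: 0.0
t 2.9 bay [26.8 26.8] z 0.11269654892926403 ty yaw-err deg -0.30649295437051927 tz [-0.001  0.    -1.   ] F [0.57 0.23 0.61] w 0.042811619985201096 q [-0.11  0.4  -0.09  1.08 -0.    1.78]
clock: 3.2
eef_pos: [0.5381, -0.0579, 0.1098]
tool_rot: [0.811, 0.585, 0.001, 0.0]
ft_force: [0.6, 0.1, 1.3]
grip_width: 0.0428
grasp_force: 0.7
clock: 3.5
eef_pos: [0.5381, -0.0578, 0.1057]
tool_rot: [0.811, 0.585, 0.001, 0.0]
ft_force: [1.2, 0.2, 3.3]
grip_width: 0.0429
grasp_force: 1.5
t 3.5 bay [27.8 27. ] z 0.10572987299984266 ty yaw-err deg -0.3026051534654802 tz [ 0.001 -0.    -1.   ] F [1.2  0.22 3.27] w 0.04291837318611048 q [-0.11  0.41 -0.1   1.06 -0.    1.78]
```

Force of 3.3 N fits the catch being pressed about 3 mm. I'll press about 5 mm further.

```bash
python3 -m creep '[[0,0,-0.3,0,0,0],[0,0,-0.2,0,0,0],[0,0,0,0,0,0],[0,0,0,0,0,0]]' 0
python3 -c "
from h import *
st()"
```

```text
clock: 3.9
eef_pos: [0.5382, -0.0579, 0.1007]
tool_rot: [0.811, 0.585, 0.0, 0.0]
ft_force: [1.1, -0.7, 4.8]
grip_width: 0.0424
grasp_force: 2.5
t 3.9 bay [27.8 27. ] z 0.10065127911196649 ty yaw-err deg -0.307580465447421 tz [ 0.001 -0.    -1.   ] F [ 1.12 -0.67  4.85] w 0.042444565507225626 q [-0.11  0.41 -0.11  1.05 -0.    1.78]
```

```bash
python3 -m creep '[[0,0,-0.1,0,0,0],[0.15,0.48,0,0,0,0],[0.15,0.48,0,0,0,0],[0.15,0.48,0,0,0,0],[0,0,0,0,0,0]]' 0
python3 -c "
from h import *
st()"
```

```text
clock: 4.4
eef_pos: [0.5419, -0.0455, 0.1]
tool_rot: [0.811, 0.585, -0.001, 0.002]
ft_force: [-1.3, -6.4, 7.4]
grip_width: 0.0425
grasp_force: 4.1
t 4.4 bay [27.5 39.9] z 0.1000105014767007 ty yaw-err deg -0.39873472977354635 tz [-0.    -0.005 -1.   ] F [-1.29 -6.4   7.38] w 0.04249214331726472 q [-0.08  0.42 -0.1   1.05 -0.01  1.81]
```

```bash
python3 -m creep '[[0,0,0,0,0,0],[0,0,0,0,0,0]]' 0
python3 -m creep '[[0.15,0.48,0,0,0,0],[0.15,0.48,0,0,0,0],[0,0,0,0,0,0]]' 0
python3 - <<'E'
from h import *
from workcell import camera
st()
a=camera("scene")[170:260,260:380,::-1]
cv2.imwrite("pics/c2.png",cv2.resize(a,None,fx=6,fy=6,interpolation=2))
E
```

```text
clock: 4.6
eef_pos: [0.5419, -0.0455, 0.1001]
tool_rot: [0.811, 0.585, -0.001, 0.002]
ft_force: [-1.2, -4.9, 8.0]
grip_width: 0.0427
grasp_force: 4.0
clock: 4.9
eef_pos: [0.545, -0.0361, 0.1001]
tool_rot: [0.811, 0.585, -0.001, 0.002]
ft_force: [-1.8, -5.7, 8.2]
grip_width: 0.0425
grasp_force: 4.1
t 4.9 bay [27.5 49.8] z 0.10006982685550314 ty yaw-err deg -0.41067619527761423 tz [ 0.    -0.005 -1.   ] F [-1.83 -5.66  8.19] w 0.04254644188790749 q [-0.06  0.42 -0.09  1.05 -0.01  1.83]
```

View pics/c2.png

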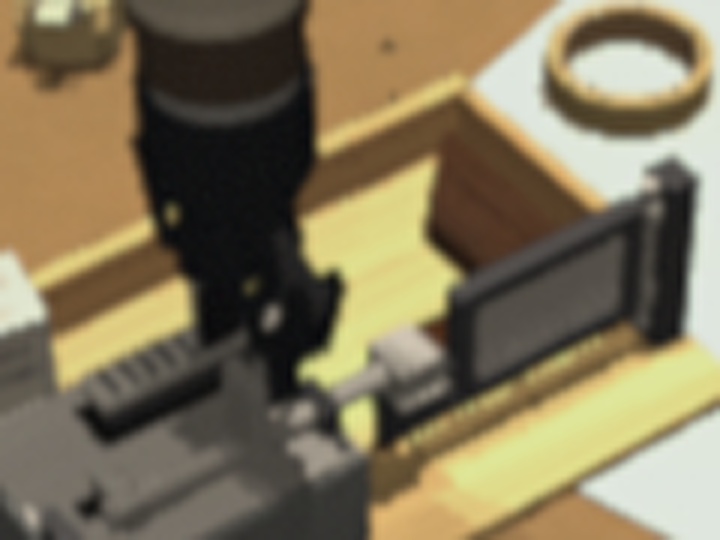

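The picture shows finger B pressed against the tab, at crop (250,360), with the catch held down and the bolt moving at about 16 mm. I'll keep pushing.

```bash
python3 -m creep '[[0.15,0.48,0,0,0,0],[0.15,0.48,0,0,0,0],[0.15,0.48,0,0,0,0],[0.15,0.48,0,0,0,0],[0,0,0,0,0,0],[0,0,0,0,0,0]]' 0
python3 -c "
from h import *
st()"
python3 -m creep '[[0.1,0.29,0,0,0,0],[0,0,0,0,0,0],[0,0,0,0,0,0]]' 0
python3 -c "
from h import *
st()"
```

```text
clock: 5.55
eef_pos: [0.5513, -0.0167, 0.1001]
tool_rot: [0.811, 0.585, -0.001, 0.002]
ft_force: [-0.5, -4.7, 8.1]
grip_width: 0.0428
grasp_force: 3.8
t 5.55 bay [27.5 70.1] z 0.10008178991847785 ty yaw-err deg -0.41034541820691406 tz [ 0.001 -0.004 -1.   ] F [-0.53 -4.73  8.14] w 0.0428212508802481 q [-0.03  0.43 -0.08  1.06 -0.    1.87]
clock: 5.85
eef_pos: [0.5521, -0.0141, 0.1001]
tool_rot: [0.811, 0.584, -0.001, 0.002]
ft_force: [-2.0, -5.5, 7.4]
grip_width: 0.043
grasp_force: 4.2
t 5.85 bay [27.4 72.9] z 0.1000717744584299 ty yaw-err deg -0.422909926438886 tz [ 0.    -0.005 -1.   ] F [-2.   -5.53  7.37] w 0.042964123133029976 q [-0.02  0.43 -0.08  1.06 -0.    1.87]
```

Bolt at about 39 mm. I'll feel for the end stop.

```bash
python3 -m creep '[[0.06,0.19,0,0,0,0],[0,0,0,0,0,0],[0,0,0,0,0,0]]' 0
python3 -m creep '[[0.06,0.19,0,0,0,0],[0,0,0,0,0,0],[0,0,0,0,0,0]]' 0
python3 -c "
from h import *
st()"
```

```text
clock: 6.15
eef_pos: [0.5525, -0.0127, 0.1001]
tool_rot: [0.811, 0.584, -0.002, 0.002]
ft_force: [-1.6, -7.8, 8.3]
grip_width: 0.043
grasp_force: 5.2
clock: 6.45
eef_pos: [0.5525, -0.0126, 0.1001]
tool_rot: [0.812, 0.584, -0.003, 0.004]
ft_force: [-3.2, -12.0, 8.9]
grip_width: 0.0428
grasp_force: 7.7
t 6.45 bay [27.4 74.4] z 0.10008067129683638 ty yaw-err deg -0.48686358586612233 tz [-0.001 -0.01  -1.   ] F [ -3.19 -12.01   8.9 ] w 0.042797628743905906 q [-0.02  0.43 -0.07  1.06 -0.01  1.88]
```

The force rises with no motion, so this is the end stop. Now I'll unload a little and lift straight up.

```bash
python3 -m creep '[[-0.06,-0.19,0,0,0,0],[0,0,0.4,0,0,0],[0,0,0.4,0,0,0],[0,0,0.6,0,0,0],[0,0,2,0,0,0],[0,0,4,0,0,0],[0,0,4,0,0,0],[0,0,0,0,0,0]]' 0
python3 -m creep '[[-3,-3,1,0,0,0],[-3,-4,0,0,0,0],[-3,-4,0,0,0,0],[-3,-4,0,0,0,0],[-3,-4,0,0,0,0],[-1,-4,0,0,0,0],[0,0,0,0,0,0],[0,0,0,0,0,0]]' -1
python3 - <<'E'
from h import *
from workcell import camera
st()
a=camera("scene")[180:300,228:388,::-1];b=camera("top")[145:305,245:445,::-1]
cv2.imwrite("pics/c3.png",np.hstack([cv2.resize(a,(400,300),interpolation=2),cv2.resize(b,(400,320),interpolation=2)[:300]]))
E
```

```text
clock: 7.25
eef_pos: [0.5549, -0.0098, 0.2183]
tool_rot: [0.811, 0.585, 0.003, 0.002]
ft_force: [0.6, -0.0, 0.6]
grip_width: 0.0429
grasp_force: 0.0
clock: 8.05
eef_pos: [0.3913, -0.24, 0.222]
tool_rot: [0.812, 0.584, -0.0, -0.002]
ft_force: [-0.0, 0.5, -0.7]
grip_width: 0.0002
grasp_force: 0.0
t 8.05 bay [ -55.4 -191.7] z 0.22199817840975491 ty yaw-err deg -0.4659366746052676 tz [-0.002  0.002 -1.   ] F [-0.01  0.54 -0.7 ] w 0.0001564020600092281 q [-0.55  0.17 -0.11  1.29  0.    1.34]
```

View pics/c3.png

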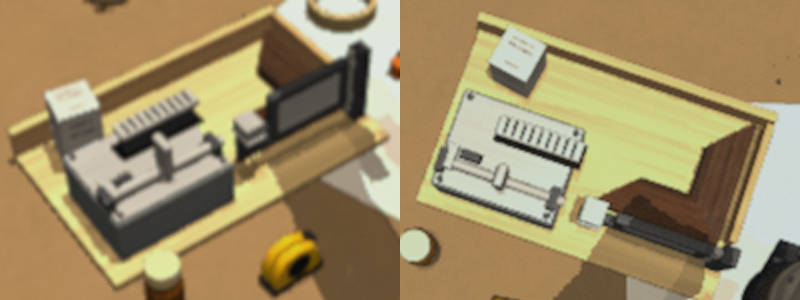

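The left half shows the tab at (163,155), moved up to the left of its slot with the bolt end clear of the keeper, and the catch bar at (155,115) raised again. In the right half the tab is at (500,175). The bolt is kept back, so next is the gate.

```bash
python3 -m creep '[[1.5,3.6,0,0,0,0],[1.6,3.6,0,0,0,0],[1.5,3.6,0,0,0,0],[0,0,-4,0,0,0],[0,0,-4,0,0,0],[0,0,-3,0,0,0],[0,0,-2.7,0,0,0],[0,0,0,0,0,0]]' -1
python3 - <<'E'
from h import *
st()
pts=[(-45,-75)]
for th in np.arange(0,1.2,.1):
    s,c=np.sin(th),np.cos(th);d=6+14.5*c+11*s;pts.append((90*s-d*c,-165+90*c+d*s))
W=np.array([world(*p) for p in pts])*100
print(np.c_[np.diff(W,axis=0),W[1:]].round(2))
E
```

```text
clock: 8.95
eef_pos: [0.4353, -0.129, 0.0826]
tool_rot: [0.81, 0.587, -0.003, -0.004]
ft_force: [-0.5, 0.8, 0.4]
grip_width: -0.0002
grasp_force: 0.0
t 8.95 bay [-47.9 -72.6] z 0.08263409684703397 ty yaw-err deg -0.11757869007367948 tz [-0.009  0.003 -1.   ] F [-0.48  0.76  0.37] w -0.0001561680367299915 q [-0.29  0.28 -0.35  0.94  0.    1.6 ]
[[  2.33  -0.76  46.07 -13.99]
 [  0.82  -0.09  46.89 -14.07]
 [  0.82  -0.17  47.71 -14.24]
 [  0.82  -0.25  48.53 -14.49]
 [  0.81  -0.34  49.34 -14.83]
 [  0.79  -0.43  50.13 -15.26]
 [  0.76  -0.51  50.89 -15.77]
 [  0.71  -0.6   51.6  -16.38]
 [  0.66  -0.69  52.25 -17.06]
 [  0.59  -0.77  52.84 -17.83]
 [  0.51  -0.84  53.35 -18.67]
 [  0.42  -0.9   53.77 -19.57]]
```

```bash
python3 -m creep '[[0.8,-0.3,0,0,0,0],[0.8,-0.3,0,0,0,0],[0.7,-0.3,0,0,0,0],[0.4,-0.05,0,0,0,0],[0.4,-0.05,0,0,0,0],[0.4,-0.1,0,0,0,0],[0.4,-0.1,0,0,0,0],[0,0,0,0,0,0]]' -1
python3 -c "
from h import *
st();print(world(90*.1987-6*.98,-75))"
python3 -m creep '[[0.4,-0.1,0,0,0,0],[0.4,-0.1,0,0,0,0],[0.4,-0.2,0,0,0,0],[0.4,-0.2,0,0,0,0],[0.4,-0.2,0,0,0,0],[0.4,-0.2,0,0,0,0],[0.4,-0.25,0,0,0,0],[0,0,0,0,0,0]]' -1
python3 -c "
from h import *
st()"
```

```text
clock: 9.75
eef_pos: [0.4783, -0.144, 0.0864]
tool_rot: [0.811, 0.585, 0.0, 0.0]
ft_force: [0.3, 0.6, -0.1]
grip_width: -0.0002
grasp_force: 0.0
t 9.75 bay [ -2.4 -73.4] z 0.08638412662920532 ty yaw-err deg -0.3089587070286245 tz [ 0.001 -0.    -1.   ] F [ 0.27  0.61 -0.07] w -0.00018611566482951454 q [-0.29  0.35 -0.24  0.98  0.    1.6 ]
[ 0.49157617 -0.14992846]
clock: 10.55
eef_pos: [0.5066, -0.1567, 0.0864]
tool_rot: [0.811, 0.585, 0.0, 0.0]
ft_force: [0.2, -1.2, 0.0]
grip_width: -0.0002
grasp_force: 0.0
t 10.55 bay [ 28.4 -76.8] z 0.08639014690171798 ty yaw-err deg -0.3171691316949164 tz [ 0.001 -0.    -1.   ] F [ 0.23 -1.2   0.01] w -0.0002027070439632005 q [-0.3   0.41 -0.16  1.01  0.    1.59]
```

```bash
python3 -m creep '[[0.4,-0.3,0,0,0,0],[0.4,-0.3,0,0,0,0],[0.35,-0.35,0,0,0,0],[0.35,-0.35,0,0,0,0],[0.3,-0.4,0,0,0,0],[0.3,-0.4,0,0,0,0],[0.25,-0.4,0,0,0,0],[0,0,0,0,0,0]]' -1
python3 -m creep '[[0.25,-0.4,0,0,0,0],[0.25,-0.4,0,0,0,0],[0.2,-0.45,0,0,0,0],[0.2,-0.45,0,0,0,0],[0.2,-0.45,0,0,0,0],[0,0,0,0,0,0],[0,0,0,0,0,0]]' -1
python3 - <<'E'
from h import *
from workcell import camera
st()
a=camera("scene")[160:300,228:408,::-1]
cv2.imwrite("pics/c4.png",cv2.resize(a,(720,560),interpolation=2))
E
```

```text
clock: 11.35
eef_pos: [0.5298, -0.182, 0.0864]
tool_rot: [0.811, 0.585, 0.0, 0.0]
ft_force: [0.4, -0.2, 0.6]
grip_width: -0.0002
grasp_force: 0.0
clock: 12.05
eef_pos: [0.5403, -0.2031, 0.0863]
tool_rot: [0.811, 0.585, 0.0, 0.0]
ft_force: [-0.4, 0.3, 0.6]
grip_width: -0.0
grasp_force: 0.0
t 12.05 bay [  74.8 -110.4] z 0.08634851663360767 ty yaw-err deg -0.3254538823076898 tz [ 0. -0. -1.] F [-0.36  0.3   0.56] w -4.1855596629602844e-05 q [-0.36  0.49 -0.02  1.06 -0.    1.53]
```

View pics/c4.png

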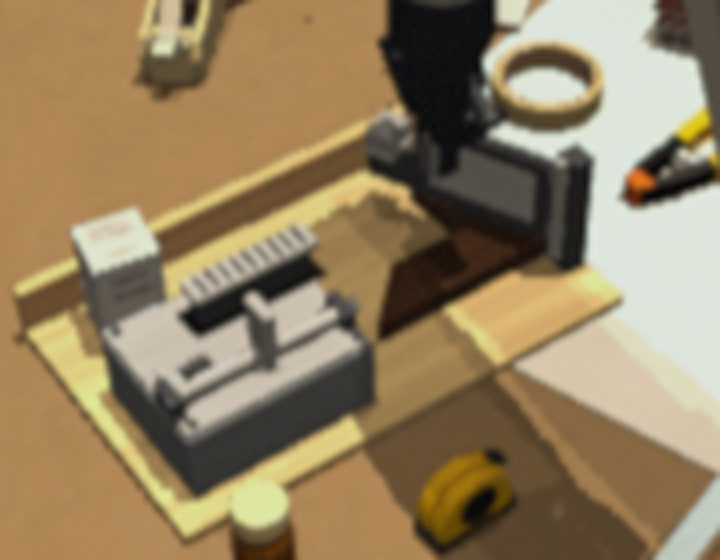

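The picture shows the gate swung far into the bay, running from post (570,200) to keeper (390,140), with the finger against its front at (445,160). The bolt tab is back at (262,330). I'll back off the face and rise.

```bash
python3 -m creep '[[-0.1,1,0,0,0,0],[-0.2,1.5,0,0,0,0],[0,0,3,0,0,0],[0,0,4,0,0,0],[0,0,5,0,0,0],[-4,0,2,0,0,0],[-4,-2,0,0,0,0],[-4,-2,0,0,0,0]]' -1
python3 -m creep '[[-3,-4,0,0,0,0],[-3,-4,0,0,0,0],[-1,-4,0,0,0,0],[0,0,0,0,0,0],[0,0,0,0,0,0],[0,0,0,0,0,0]]' -1
python3 - <<'E'
from h import *
from workcell import camera
st()
a=camera("scene")[160:310,228:428,::-1];b=camera("top")
b=b[145:315,160:500,::-1]
cv2.imwrite("pics/c5.png",np.vstack([cv2.resize(a,(400,300),interpolation=2),cv2.resize(b,(400,200),interpolation=2)]))
h=world(0,-165)
print(proj('top',[*h,.1]),proj('top',[*world(162*np.sin(1.1),-165+162*np.cos(1.1)),.095]))
E
```

```text
clock: 12.9
eef_pos: [0.4166, -0.2166, 0.2274]
tool_rot: [0.81, 0.587, 0.001, 0.001]
ft_force: [-0.1, -1.5, 0.8]
grip_width: -0.0001
grasp_force: 0.0
clock: 13.5
eef_pos: [0.3475, -0.3363, 0.2261]
tool_rot: [0.81, 0.586, 0.0, -0.0]
ft_force: [0.6, 0.5, -0.1]
grip_width: 0.0005
grasp_force: 0.0
t 13.5 bay [ -67.3 -296.9] z 0.2261490630651133 ty yaw-err deg -0.21558898119982725 tz [-0.     0.001 -1.   ] F [ 0.62  0.46 -0.05] w 0.00047764577635227827 q [-0.77  0.21 -0.05  1.31  0.    1.12]
[403.50042789 271.46849657] [391.79613005 201.4085151 ]
```

View pics/c5.png

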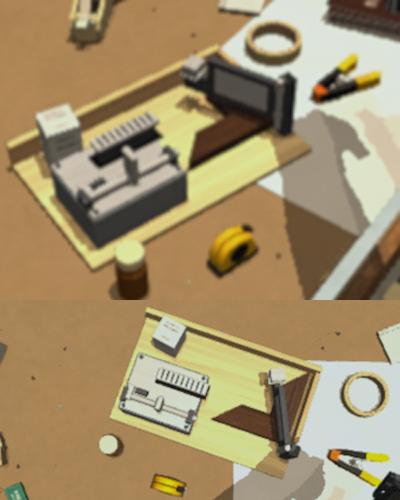

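The gate stands open at about 1.1 rad, with its keeper at lower crop (275,377), near the point predicted for 1.1 rad. The bolt is back, the catch is up, the bystanders are in place and the arm is clear.

```bash
python3 -c "
from workcell import ticket
print(ticket.job_done())"
```

```text
the job is handed in; nothing more can be done
None
```

The job is handed in at about 13.5 s. In the last pictures the bolt is back, the catch is up, the gate is open about 1.1 rad and the loose things are in place; the hand-in gave no verdict.

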